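# Pin the hinge of a two-part casting mould

### The arm

A 6-joint arm with a two-finger parallel gripper is mounted at the origin on the work surface. World frame = base frame: x ahead of the robot, y to its left, z up, the work surface at z = 0. Lengths are in mm, angles in rad, forces in N, time in s.
With the tool pointing down it reaches from about 275 to 725 mm from the base axis. Payload 15.9 kg.
Tool frame: the origin (TCP) lies at the very end of the fingers, on their centre line; the grasp point (between the pads) lies 19 mm behind it (robot.hold_point_z is the distance from the TCP to the grasp point, in mm); z points along the fingers, y is the line along which they close (so a half turn about z gives the same grasp; the last joint's range is limited). The gripper opens to 85 mm and grips with 20 to 120 N. Pads are 22 mm wide; open, the fingers measure 114 mm over their backs; the gripper's body (76 mm by 85 mm) begins 54 mm behind the grasp point. The pads swing forward as they close: fully open they stand 13 mm farther back than shut.
Start: joints at [1.268, 0.213, -0.034, 1.323, 0, 1.571], TCP at [149.091, 477.239, 231.306] pointing down, gripper open.
Joint ranges: [-2.98, 2.98], [-0.74, 1.72], [-1.14, 1.35], [-2.1, 2.04], [-1.57, 1.44], [-3.14, 3.14]. Speed limits (rad/s): [1.89, 1.89, 2.39, 2.57, 3.14, 3.14].

### API

Orientations are given as a unit quaternion [w, x, y, z].
In Python, from cell import robot, viewer gives the robot as it stands.
- The arm moves only by the tool step_arm, never from a script. Its argument "rows" is a list of rows, each a list of 3 entries, a list of its own where there are three numbers: the shift along the tool's x, y, z in mm, then the turn, a rotation vector about the tool's x, y, z in degrees, then the finger opening in mm, from 0 to 85.4. A call has 1 to 12 rows; each row is the pose to reach, as a shift and turn from the pose commanded when the call began, along the tool's axes at that moment; what a row does not reach only later rows make up. A row lasts 1/12 s, in which the tool goes at most 41.7 mm and 7.16 degrees, less where a joint would pass 70% of its speed; a pose out of reach is approached as far as the arm can. A call with a gripper value outside its range is refused whole. The fingers move at their own pace and stop on an object; "newtons" is the grip in N (left out, the last holds). Time passes only in rows, so rows that repeat a pose let the fingers close. It gives the time, the measured TCP pose, the force, the opening and the grip force at its end, in the units of the state.
- robot.read_state(): the state, without advancing time (a new reading comes with each control period).
- viewer.camera(name): name is "side" or "top" or "wrist"; returns a dict with "color" (420x560x3 uint8, red, green, blue), "z_map" (420x560 float32, mm along the optical axis (not along the pixel's ray), 0 where there is no reading), "mtx" (3x3 intrinsics, pixels), "xyz" and "attitude" of the camera in the world. Camera axes: x right, y up, looking along -z (the intrinsics and any distortion apply to the point x, -y, -z); pixel columns grow to the right and rows downward; lengths in mm; the calibration is good to about 2 mm. A picture is of the moment at which its call begins.
- robot.close_job(): hands the job in; it is judged then, once.
The state is a dict: "time": time; "joints": joint angles; "joint_velocities": joint speeds; "joint_efforts": joint torques, N m; "tool_pos": TCP position; "ee_rot": TCP orientation; "contact_force": force on the tool from outside, world axes, zero at the start; "ft_torque": the same for the moment, N m; "grip_width": opening from 0.0 (shut) to 1.0 (fully open); "gripper_force": force on a finger pad.
Only numpy, scipy, OpenCV 4.12 (cv2) and the standard library are available. Lean on these libraries where they do the work, as an engineer would, in place of code of your own. Each camera call takes 0.05 s, during which the arm holds its last target. There are 200 camera calls.

### The job

Slide the loose half of the aluminium mould gently home against the clamped half, so that its hinge knuckle comes in line under the other. Then take the plain collared hinge pin from the wooden rack and push it down through both knuckles until its collar sits fully down on the upper knuckle, feeling for the hole with light pressure and never pressing harder than about 30 N; leave the other tools in the rack and let go of the pin.

Things in the scene. Friction and masses are not known exactly. Their poses are not given: they have to be found in the camera images.
- jig: Fixed dark steel jig plate, 170 x 185 x 12 mm, carrying a two-part aluminium mould. Origin on the bench; z up. Plate spans x -70..100, y -130..55 mm. Clamped half: y 0..45, x -50..50 mm, top 78 mm above the bench. The whole mould, both halves and knuckles, was clamped by hand: it stands up to 10 mm either way along jig x (exact in y, z). The shift is not measured; feel or see it.
- home_mark (a point): Fixed point on the jig: where the middle of the loose half's outer face comes when home (jig x 0, y -45 mm, 45 mm above the bench; axes as the jig). The loose half, 100 x 45 mm, spans 18 to 78 mm above the bench. Its flat outer face, looking to -y, lies 'joint half' further to -y of this point; push it towards +y. Nothing stands in front of it but a 6 mm high rail on the plate.
- half (a joint): How far the loose half is open, m: 0 = home, touching the clamped half (a rigid stop); it starts 20 to 60 mm open. It slides stiffly (about 5 N) and stays where it is left.
- hinge_mark (a point): Fixed point on the jig (jig x 60 mm, y 0), level with the flat top of the upper knuckle, 84 mm above the bench; axes as the jig. The true hinge axis is vertical, at y 0 of this frame and somewhere from 3 to 23 mm along its +x: not measured, feel or see it. Upper knuckle: steel block of the clamped half, 44 (x) x 26 (y) x 22 mm tall, round through hole 11.5 mm wide in its middle.
- lower_mark (a point): Fixed point on the jig 26 mm below hinge_mark: level with the top (mouth) of the loose half's own knuckle, a steel block 44 x 26 x 24 mm with the same 11.5 mm hole. It passes 4 mm under the upper knuckle and is in line with it when the half is home.
- plug (a joint): White nylon plug that closes the bore of the lower knuckle, its top 8 mm below that knuckle's mouth; value = how far it has been driven down, m, starts at 0. The pin drives it down ahead of itself against about 6 N of steady friction; it reads about 20 mm when the pin is home.
- pin_grip (a point): Steel hinge pin, upright in one of the rack's three holes (which one varies), about 80 g; known by its flat round collar with a straight cylindrical grip above. Point on its axis, on the grip (14 mm wide, 32 mm tall), 12 mm below the top, 24 mm above the collar's underside; z up the pin. Shank 10 mm wide, 54 mm long, foot bevelled 0.6 mm over 1 mm. Collar 22 mm wide, 4 mm thick.
- pin_tip (a point): Centre of the flat foot of the hinge pin, 78 mm below pin_grip.
- rack: Fixed wooden block 60 (x) x 150 (y) x 40 mm tall with three blind round holes 11.5 mm wide, 28 mm deep, at its y = -50, 0, 50 mm. Origin at the centre of its underside; z up.
- punch: A bystander in the rack: thin steel punch, 86 mm long, its upper end only 8 mm wide, no collar. Origin at its foot.
- burnisher: A bystander in the rack: steel burnisher with an egg-shaped 28 mm head, 83 mm long. Origin at its foot.
Things that resemble listed ones, but are neither listed nor needed, are in the scene too. What is shaped like the part that bears pin_grip but purple or yellow is not meant.

How it is judged:
By the outcome, as a careful person would: the job done as asked, in the order asked, and still so for the second after the job is handed in, with the robot touching nothing.
It also fails if it takes over 72 s, if anything falls off the work surface, if the arm or the gripper's body presses on something with over 40 N, if the wrist force passes 120 N, or if a joint passes its speed limit or range.

## Working session

There is one attempt and no reset: what is moved stays moved. The work goes in short steps, Python scripts to look and compute and a tool call to move; the robot and the scene stay as the last step left them, time stands still between calls to the robot, and variables do not carry over. Pictures are saved under pics/ and viewed, at most 10 in all, crops included, and the job is handed in when it is done.

Besides the shell and the picture viewer there is one more tool, called after ">>>" as name([rows], argument=value, ...), one row to a line, values as JSON. step_arm: Moves the arm, as the interface text tells. Its arguments: {"type":"object","properties":{"rows":{"type":"array","items":{"type":"array"}},"newtons":{"type":"number"}},"required":["rows"]}

```bash
ls; mkdir -p pics
cat > h.py <<'E'
import numpy as np, cv2
from scipy.spatial.transform import Rotation as R
from cell import robot, viewer
def q(a): a=np.asarray(a,float); return R.from_quat([a[1],a[2],a[3],a[0]]).as_matrix() if a.size==4 else a
def cloud(c):
    z=c['z_map']; K=np.array(c['mtx']); v,u=np.mgrid[:z.shape[0],:z.shape[1]]
    p=np.stack([(u-K[0,2])/K[0,0]*z,-(v-K[1,2])/K[1,1]*z,-z],-1)
    return p@q(c['attitude']).T+np.array(c['xyz'])
def save(c,n,box=None,s=1):
    im=c['color'][...,::-1]
    if box: u0,u1,v0,v1=box; im=im[v0:v1,u0:u1]
    cv2.imwrite('pics/'+n,cv2.resize(im,None,fx=s,fy=s,interpolation=cv2.INTER_CUBIC))
def state():
    s=robot.read_state(); print({k:np.round(v,3).tolist() for k,v in s.items()}); return s
E
python3 - <<'E'
from h import *
import pickle
state()
d={n:viewer.camera(n) for n in('top','side')}
pickle.dump(d,open('d.pkl','wb'))
for n,c in d.items(): print(n,c['xyz'],np.round(q(c['attitude']),2).tolist(),c['mtx'],[k for k in c])
a=np.hstack([d['top']['color'],d['side']['color']])
save(d['top'],'top.png',None,1.4); save(d['side'],'side.png',None,1.4)
E
```

```text
pics
{'time': 0.0, 'joints': [1.268, 0.213, -0.035, 1.323, 0.0, 1.571], 'joint_velocities': [-0.001, -0.001, -0.001, -0.001, -0.001, 0.001], 'joint_efforts': [0.0, -68.615, 48.712, 0.018, -0.0, -0.0], 'tool_pos': [148.966, 476.953, 230.847], 'ee_rot': [-0.0, 0.151, 0.989, -0.001], 'contact_force': [-0.71, -0.24, -0.844], 'ft_torque': [-0.048, 0.007, -0.04], 'gripper_force': 0.0, 'grip_width': 1.005}
top [405.17635732 144.62416274 820.91957282] [[-0.01, 0.98, -0.18], [-1.0, -0.01, 0.01], [0.01, 0.18, 0.98]] [[397.33088635   0.         278.49140323]
 [  0.         397.33088635 216.35934578]
 [  0.           0.           1.        ]] ['color', 'z_map', 'mtx', 'xyz', 'attitude']
side [ 168.69728984 -231.12627565  520.41943561] [[0.72, 0.46, -0.52], [-0.69, 0.46, -0.55], [-0.01, 0.76, 0.65]] [[446.79280027   0.         277.75091686]
 [  0.         446.79280027 208.53580589]
 [  0.           0.           1.        ]] ['color', 'z_map', 'mtx', 'xyz', 'attitude']
```

View pics/top.png

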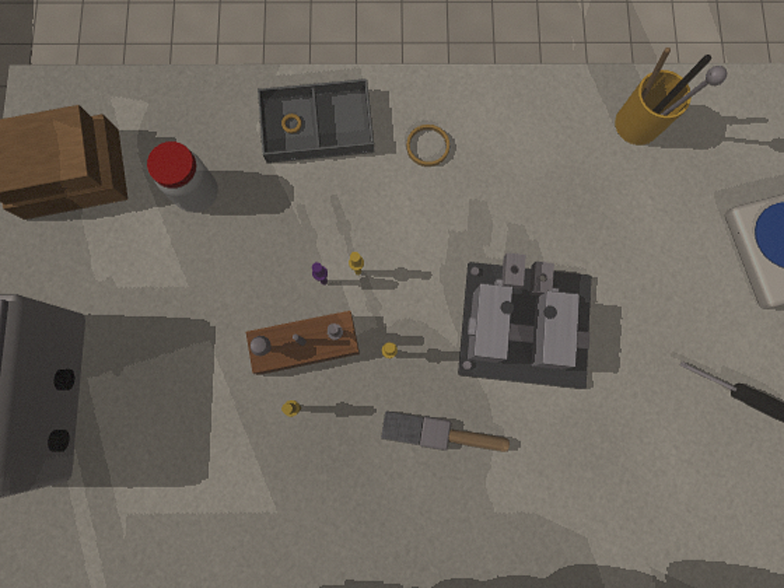

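View pics/side.png

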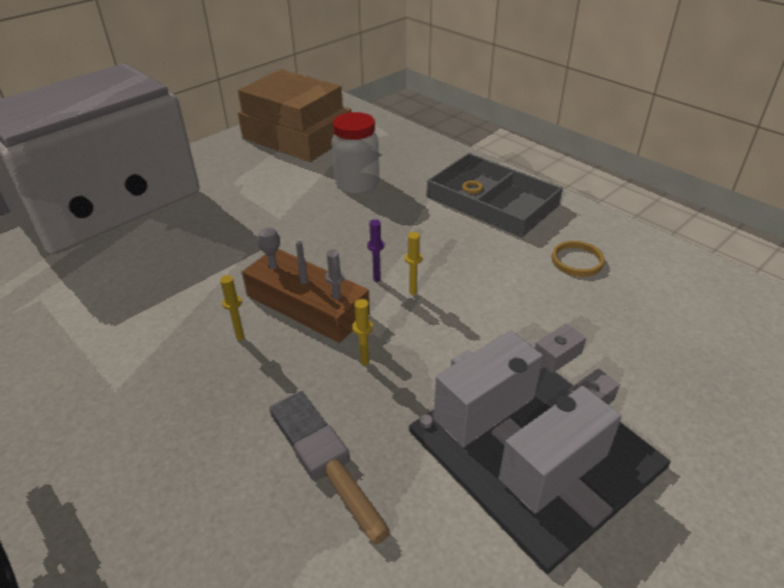

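The top view shows the rack at about (302,342), with the burnisher at (260,345), the punch at (296,338) and the grey collared pin at (335,330). Look-alikes stand loose on the bench: yellow at (356,262), (389,350) and (291,408), purple at (319,272). The jig is at about (527,325), with the clamped half on the left (+y) and the loose half on the right. I choose the grey one in the rack and check it in a crop.

Run:
```python
from h import *
import pickle
d=pickle.load(open('d.pkl','rb'))
save(d['side'],'pin.png',(160,300,140,250),4)
def rect(c,box,z0,z1,name):
    P=cloud(c);u0,u1,v0,v1=box
    Q=P[v0:v1,u0:u1].reshape(-1,3);Q=Q[(Q[:,2]>z0)&(Q[:,2]<z1)]
    r=cv2.minAreaRect(Q[:,:2].astype(np.float32))
    print(name,len(Q),np.round(np.median(Q,0),1),[np.round(x,1) for x in r]); return Q
t=d['top']
rect(t,(320,430,180,285),6,16,'plate')
rect(t,(335,368,200,265),74,81.5,'clampedtop')
rect(t,(378,416,200,265),74,81.5,'loosetop')
rect(t,(355,378,178,206),81.5,88,'upknuckle')
rect(t,(375,400,180,209),50,64,'lowknuckle')
rect(t,(170,260,215,270),36,44,'racktop')
rect(t,(228,250,224,245),85,110,'pintop')
rect(t,(204,217,235,250),60,110,'punch')
rect(t,(175,198,235,255),60,110,'burn')
P=cloud(t)
for b in [(215,238,180,205),(245,265,175,198),(270,290,240,260),(198,216,282,300)]: rect(t,b,40,140,'look')
```

```text
plate 3223 [499.1 -59.5  12.3] [array([518.8, -62.7]), array([185.3, 170. ]), np.float64(83.3)]
clampedtop 1274 [514.   -1.5  78.3] [array([518.6,   1. ]), array([ 54.6, 108.7]), np.float64(81.1)]
loosetop 1252 [502.4 -92.1  78.2] [array([503.9, -91.5]), array([48.6, 99.8]), np.float64(83.0)]
upknuckle 280 [583.7 -32.5  84.2] [array([584.3, -32.7]), array([26.6, 44.5]), np.float64(83.1)]
lowknuckle 299 [579.8 -78.2  58.1] [array([579.4, -80.6]), array([42.8, 34.4]), np.float64(1.0)]
racktop 2004 [490.8 259.1  40.4] [array([492.1, 262.3]), array([ 60.5, 150.2]), np.float64(11.3)]
pintop 55 [500.7 212.8 101.9] [array([501.6, 212.8]), array([13.1, 12.9]), np.float64(47.7)]
punch 35 [490.6 260.   89.1] [array([491.2, 260.9]), array([7.9, 7.9]), np.float64(11.4)]
burn 169 [480.7 308.7  90.7] [array([481.4, 310.5]), array([23.8, 25.9]), np.float64(88.4)]
look 114 [583.7 234.5  73.4] [array([585. , 235.9]), array([17.2, 21.1]), np.float64(23.1)]
look 111 [597.9 184.3  75.6] [array([599.4, 184.9]), array([16.6, 20.6]), np.float64(13.2)]
look 99 [475.4 139.   71.6] [array([477. , 138.7]), array([19.2, 19.7]), np.float64(89.7)]
look 114 [400.5 269.1  75.9] [array([399.7, 270.2]), array([20.4, 17.3]), np.float64(0.4)]
```

View pics/pin.png

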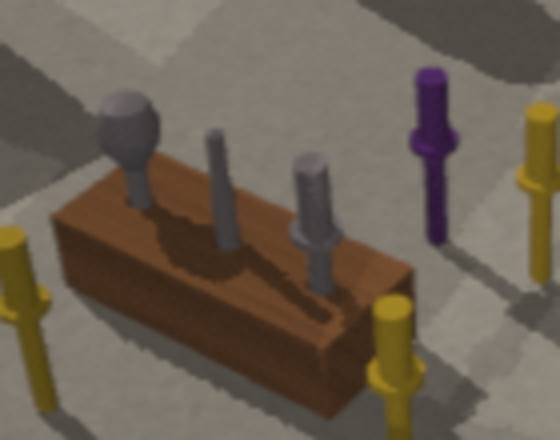

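```bash
cat >> h.py <<'E'
JO=np.array([508.3,-23.7]); JX=np.array([.9932,-.1167]); JY=np.array([.1167,.9932])
def jig(x,y): return JO+x*JX+y*JY
def go(p,yaw,s=None):
    "shift in tool axes and turn about tool z to put the TCP at p, tool y at world angle yaw (deg), pointing down"
    s=s or state(); M=q(s['ee_rot']); y=np.deg2rad(yaw); Y=np.array([np.cos(y),np.sin(y),0]); Z=np.array([0,0,-1.]); 
    T=np.stack([np.cross(Y,Z),Y,Z],1)
    print('to',np.round(p,1),'shift',np.round(M.T@(np.array(p)-s['tool_pos']),1),'turn',np.round(np.rad2deg(R.from_matrix(M.T@T).as_rotvec()),2))
E
python3 - <<'E'
from h import *
go([*jig(3.5,-125),231],-6.7)
E
```

```text
{'time': 0.1, 'joints': [1.268, 0.213, -0.035, 1.323, -0.0, 1.571], 'joint_velocities': [0.001, -0.001, 0.002, 0.001, -0.001, 0.0], 'joint_efforts': [0.001, -68.724, 48.781, 0.012, 0.0, -0.0], 'tool_pos': [149.012, 476.982, 230.871], 'ee_rot': [-0.0, 0.151, 0.989, -0.0], 'contact_force': [-0.191, -0.573, -0.697], 'ft_torque': [0.004, -0.002, -0.034], 'gripper_force': 0.0, 'grip_width': 0.997}
to [ 497.2 -148.3  231. ] shift [-5.188e+02 -4.930e+02  4.000e-01] turn [-5.000e-02  4.000e-02  7.935e+01]
```

>>> step_arm([
  [[-519,-493,0],[0,0,79.3],0],
  [[-519,-493,0],[0,0,79.3],0],
  [[-519,-493,0],[0,0,79.3],0],
  [[-519,-493,0],[0,0,79.3],0],
  [[-519,-493,0],[0,0,79.3],0],
  [[-519,-493,0],[0,0,79.3],0],
  [[-519,-493,0],[0,0,79.3],0],
  [[-519,-493,0],[0,0,79.3],0],
  [[-519,-493,0],[0,0,79.3],0],
  [[-519,-493,0],[0,0,79.3],0],
  [[-519,-493,0],[0,0,79.3],0],
  [[-519,-493,0],[0,0,79.3],0],
])

```text
time: 1.1
tool_pos: [391.0, 41.8, 231.3]
ee_rot: [0.0, 0.75, 0.662, 0.0]
contact_force: [1.2, 1.7, 0.4]
grip_width: 0.002
gripper_force: 0.0
```

Run:
```python
from h import *
go([*jig(3.5,-125),231],-6.7)
```

```text
{'time': 1.1, 'joints': [0.106, -0.007, -0.281, 1.296, 0.0, 1.801], 'joint_velocities': [-1.209, 0.369, 0.358, -0.013, -0.001, -1.113], 'joint_efforts': [13.18, -56.138, 43.902, 1.1, -0.259, 5.336], 'tool_pos': [390.958, 41.807, 231.328], 'ee_rot': [0.0, 0.75, 0.662, 0.0], 'contact_force': [1.167, 1.7, 0.352], 'ft_torque': [0.086, -0.08, -0.005], 'gripper_force': 0.0, 'grip_width': 0.002}
to [ 497.2 -148.3  231. ] shift [-175.4  129.     0.3] turn [ 0.01 -0.01 -0.41]
```

>>> step_arm([
  [[-170,125,0],[0,0,0],0],
  [[-170,125,0],[0,0,0],0],
  [[-170,125,0],[0,0,0],0],
  [[-170,125,0],[0,0,0],0],
  [[-170,125,0],[0,0,0],0],
  [[-170,125,0],[0,0,0],0],
  [[-170,125,0],[0,0,0],0],
  [[-170,125,0],[0,0,0],0],
])

```text
time: 1.77
tool_pos: [494.7, -139.2, 230.8]
ee_rot: [-0.001, 0.747, 0.665, -0.0]
contact_force: [-0.2, 0.4, -0.4]
grip_width: -0.002
gripper_force: 0.0
```

Run:
```python
from h import *
go([*jig(3.5,-125),42],-6.7)
```

```text
{'time': 1.767, 'joints': [-0.274, 0.243, 0.003, 1.332, 0.0, 1.413], 'joint_velocities': [0.026, -0.023, -0.014, 0.001, 0.001, 0.001], 'joint_efforts': [-2.52, -68.872, 49.595, -0.218, -0.107, -0.115], 'tool_pos': [494.712, -139.2, 230.839], 'ee_rot': [-0.001, 0.747, 0.665, -0.0], 'contact_force': [-0.175, 0.401, -0.415], 'ft_torque': [-0.008, -0.02, -0.003], 'gripper_force': 0.0, 'grip_width': -0.002}
to [ 497.2 -148.3   42. ] shift [ -8.8   3.7 188.8] turn [-0.07 -0.02  0.01]
```

>>> step_arm([
  [[-9,3.7,20],[0,0,0],0],
  [[-9,3.7,60],[0,0,0],0],
  [[-9,3.7,100],[0,0,0],0],
  [[-9,3.7,140],[0,0,0],0],
  [[-9,3.7,175],[0,0,0],0],
  [[-9,3.7,188.5],[0,0,0],0],
  [[-9,3.7,188.5],[0,0,0],0],
  [[-9,3.7,188.5],[0,0,0],0],
])

```text
time: 2.43
tool_pos: [497.3, -147.6, 43.3]
ee_rot: [-0.0, 0.746, 0.665, -0.0]
contact_force: [0.3, -0.5, 0.4]
grip_width: 0.002
gripper_force: 0.0
```

>>> step_arm([
  [[6,0,0],[0,0,0],0],
  [[12,0,0],[0,0,0],0],
  [[17,0,0],[0,0,0],0],
  [[20,0,0],[0,0,0],0],
  [[23,0,0],[0,0,0],0],
  [[26,0,0],[0,0,0],0],
  [[30,0,0],[0,0,0],0],
  [[34,0,0],[0,0,0],0],
  [[38,0,0],[0,0,0],0],
  [[42,0,0],[0,0,0],0],
  [[46,0,0],[0,0,0],0],
  [[50,0,0],[0,0,0],0],
])

```text
time: 3.43
tool_pos: [504.0, -99.5, 43.3]
ee_rot: [0.001, 0.747, 0.665, -0.0]
contact_force: [0.4, -5.7, 4.5]
grip_width: 0.002
gripper_force: 2.9
```

>>> step_arm([
  [[4,0,0],[0,0,0],0],
  [[8,0,0],[0,0,0],0],
  [[10,0,0],[0,0,0],0],
  [[12,0,0],[0,0,0],0],
  [[13,0,0],[0,0,0],0],
  [[14,0,0],[0,0,0],0],
  [[15,0,0],[0,0,0],0],
  [[15,0,0],[0,0,0],0],
])

```text
time: 4.1
tool_pos: [505.7, -84.4, 43.1]
ee_rot: [0.001, 0.747, 0.665, 0.0]
contact_force: [1.6, -4.0, 2.4]
grip_width: -0.002
gripper_force: 2.0
```

>>> step_arm([
  [[0.7,0,0],[0,0,0],0],
  [[1.4,0,0],[0,0,0],0],
  [[2.1,0,0],[0,0,0],0],
  [[2.8,0,0],[0,0,0],0],
  [[3.2,0,0],[0,0,0],0],
  [[3.2,0,0],[0,0,0],0],
])

```text
time: 4.6
tool_pos: [506.1, -81.3, 43.1]
ee_rot: [0.0, 0.747, 0.665, 0.0]
contact_force: [2.0, -4.1, 2.1]
grip_width: 0.0
gripper_force: 2.2
```

>>> step_arm([
  [[0.4,0,0],[0,0,0],0],
  [[0.8,0,0],[0,0,0],0],
  [[1.2,0,0],[0,0,0],0],
  [[1.5,0,0],[0,0,0],0],
  [[1.5,0,0],[0,0,0],0],
])

```text
time: 5.02
tool_pos: [506.2, -80.1, 43.1]
ee_rot: [0.001, 0.747, 0.665, -0.0]
contact_force: [1.5, -6.8, 4.3]
grip_width: 0.002
gripper_force: 3.6
```

>>> step_arm([
  [[0.4,0,0],[0,0,0],0],
  [[0.8,0,0],[0,0,0],0],
  [[1.0,0,0],[0,0,0],0],
  [[1.0,0,0],[0,0,0],0],
])

```text
time: 5.35
tool_pos: [506.2, -80.0, 43.1]
ee_rot: [0.001, 0.747, 0.665, -0.001]
contact_force: [-1.5, -15.8, 4.2]
grip_width: -0.0
gripper_force: 7.7
```

Home stop felt: the force rose to 16 N with no motion. I back off and lift, then check with the cameras.

>>> step_arm([
  [[-10,0,0],[0,0,0],0],
  [[-25,0,0],[0,0,0],0],
  [[-28,0,-30],[0,0,0],0],
  [[-28,0,-70],[0,0,0],0],
  [[-28,0,-110],[0,0,0],0],
  [[-28,0,-150],[0,0,0],0],
  [[-28,0,-155],[0,0,0],0],
  [[-28,0,-155],[0,0,0],0],
])

```text
time: 6.02
tool_pos: [503.9, -106.6, 200.4]
ee_rot: [0.001, 0.747, 0.665, 0.002]
contact_force: [-0.2, -0.2, -1.4]
grip_width: -0.001
gripper_force: 0.0
```

Run:
```python
from h import *
go([501.7,213,200],11.3)
```

```text
{'time': 6.017, 'joints': [-0.209, 0.247, -0.068, 1.251, 0.001, 1.478], 'joint_velocities': [0.001, 0.033, -0.079, -0.055, -0.002, 0.001], 'joint_efforts': [0.027, -74.977, 51.812, 2.016, -0.011, 0.012], 'tool_pos': [503.923, -106.64, 200.361], 'ee_rot': [0.001, 0.747, 0.665, 0.002], 'contact_force': [-0.185, -0.218, -1.357], 'ft_torque': [-0.075, 0.0, 0.024], 'gripper_force': 0.0, 'grip_width': -0.001}
to [501.7 213.  200. ] shift [ 3.172e+02 -3.920e+01  3.000e-01] turn [  0.24   0.02 -17.95]
```

>>> step_arm([
  [[317,-39,0],[0.2,0,-18],40],
  [[317,-39,0],[0.2,0,-18],40],
  [[317,-39,0],[0.2,0,-18],40],
  [[317,-39,0],[0.2,0,-18],40],
  [[317,-39,0],[0.2,0,-18],40],
  [[317,-39,0],[0.2,0,-18],40],
  [[317,-39,0],[0.2,0,-18],40],
  [[317,-39,0],[0.2,0,-18],40],
  [[317,-39,0],[0.2,0,-18],40],
  [[317,-39,0],[0.2,0,-18],40],
  [[317,-39,0],[0.2,0,-18],40],
  [[317,-39,0],[0.2,0,-18],40],
])

```text
time: 7.02
tool_pos: [500.4, 212.0, 197.2]
ee_rot: [-0.002, 0.634, 0.773, -0.002]
contact_force: [0.2, 0.7, 0.0]
grip_width: 0.469
gripper_force: 0.0
```

Run:
```python
from h import *
go([501.7,213,140],11.3)
t=viewer.camera('top');P=cloud(t)
def rect(box,z0,z1,n):
    u0,u1,v0,v1=box;Q=P[v0:v1,u0:u1].reshape(-1,3);Q=Q[(Q[:,2]>z0)&(Q[:,2]<z1)]
    r=cv2.minAreaRect(Q[:,:2].astype(np.float32));c=np.array(r[0])-JO
    print(n,len(Q),[np.round(x,1) for x in r],'jig',np.round([c@JX,c@JY],1))
rect((320,430,200,270),74,81.5,'both tops'); rect((350,400,170,210),81.5,88,'upk')
w=viewer.camera('wrist');W=cloud(w);z=W[...,2]
m=((z>98)&(z<106)).astype(np.uint8);n,l,st,ce=cv2.connectedComponentsWithStats(m)
for i in range(1,n):
    if st[i,4]>30: print(st[i],np.round(np.median(W[l==i],0),1),np.round((W[l==i].max(0)+W[l==i].min(0))/2,1))
save(w,'w1.png')
```

```text
{'time': 7.017, 'joints': [0.4, 0.315, 0.014, 1.274, 0.001, 1.774], 'joint_velocities': [-0.007, -0.007, 0.006, 0.0, -0.0, 0.002], 'joint_efforts': [1.393, -76.748, 48.326, 0.013, 0.052, -0.009], 'tool_pos': [500.435, 211.959, 197.182], 'ee_rot': [-0.002, 0.634, 0.773, -0.002], 'contact_force': [0.158, 0.721, 0.023], 'ft_torque': [-0.011, -0.004, -0.015], 'gripper_force': 0.0, 'grip_width': 0.469}
to [501.7 213.  140. ] shift [ 0.8  1.7 57.2] turn [-0.27 -0.02 -0.01]
both tops 925 [array([514.1, -42.3]), array([54.6, 94.8]), np.float64(84.0)] jig [  7.9 -17.8]
upk 282 [array([581.5, -35.1]), array([32.1, 48.4]), np.float64(83.0)] jig [74.  -2.8]
[275 207  17  17 211] [502.3 213.7 101.1] [502.5 213.3 100.6]
```

>>> step_arm([
  [[0.9,2.2,30],[-0.27,0,0],40],
  [[0.9,2.2,60],[-0.27,0,0],40],
  [[0.9,2.2,90],[-0.27,0,0],40],
  [[0.9,2.2,110],[-0.27,0,0],40],
  [[0.9,2.2,121],[-0.27,0,0],40],
  [[0.9,2.2,121],[-0.27,0,0],40],
  [[0.9,2.2,121],[-0.27,0,0],40],
])

```text
time: 7.7
tool_pos: [502.1, 213.7, 76.9]
ee_rot: [-0.0, 0.634, 0.773, 0.0]
contact_force: [-0.2, -0.5, 0.6]
grip_width: 0.465
gripper_force: 0.0
```

Run:
```python
from h import *
go([502.3,213.3,76],11.3)
```

```text
{'time': 7.7, 'joints': [0.402, 0.382, -0.204, 0.984, 0.0, 1.776], 'joint_velocities': [0.003, -0.014, 0.029, 0.011, 0.002, -0.001], 'joint_efforts': [-0.007, -76.813, 42.363, -0.625, 0.004, -0.004], 'tool_pos': [502.107, 213.67, 76.875], 'ee_rot': [-0.0, 0.634, 0.773, 0.0], 'contact_force': [-0.177, -0.537, 0.552], 'ft_torque': [-0.022, -0.035, 0.022], 'gripper_force': 0.0, 'grip_width': 0.465}
to [502.3 213.3  76. ] shift [-0.4  0.1  0.9] turn [ 0.03 -0.03  0.  ]
```

>>> step_arm([
  [[-0.4,0.1,0],[0,0,0],10],
  [[-0.4,0.1,0],[0,0,0],10],
  [[-0.4,0.1,0],[0,0,0],10],
  [[-0.4,0.1,0],[0,0,0],10],
  [[-0.4,0.1,0],[0,0,0],10],
  [[-0.4,0.1,0],[0,0,0],10],
], newtons=80)

```text
time: 8.2
tool_pos: [503.0, 214.2, 78.1]
ee_rot: [0.001, 0.634, 0.774, 0.001]
contact_force: [-1.3, -0.9, 8.4]
grip_width: 0.138
gripper_force: 71.1
```

>>> step_arm([
  [[-0.4,0.1,-5],[0,0,0],10],
  [[-0.4,0.1,-12],[0,0,0],10],
  [[-0.4,0.1,-22],[0,0,0],10],
  [[-0.4,0.1,-32],[0,0,0],10],
  [[-0.4,0.1,-45],[0,0,0],10],
  [[-0.4,0.1,-75],[0,0,0],10],
  [[-0.4,0.1,-105],[0,0,0],10],
  [[-0.4,0.1,-125],[0,0,0],10],
  [[-0.4,0.1,-125],[0,0,0],10],
])

```text
time: 8.95
tool_pos: [504.2, 214.3, 207.2]
ee_rot: [0.002, 0.634, 0.774, 0.004]
contact_force: [0.3, 0.4, -0.4]
grip_width: 0.134
gripper_force: 70.4
```

Run:
```python
from h import *
go([584.3,-32.7,200],-6.7)
w=viewer.camera('wrist');save(w,'w2.png',None,1.2)
```

```text
{'time': 8.95, 'joints': [0.402, 0.309, 0.032, 1.285, 0.0, 1.774], 'joint_velocities': [0.0, 0.028, -0.087, -0.088, -0.001, -0.001], 'joint_efforts': [-0.0, -76.128, 49.0, 2.731, 0.001, -0.0], 'tool_pos': [504.222, 214.263, 207.239], 'ee_rot': [0.002, 0.634, 0.774, 0.004], 'contact_force': [0.331, 0.404, -0.394], 'ft_torque': [0.04, -0.045, -0.017], 'gripper_force': 70.356, 'grip_width': 0.134}
to [584.3 -32.7 200. ] shift [-257.9   29.8    7. ] turn [ 0.44 -0.18 18.05]
```

View pics/w2.png

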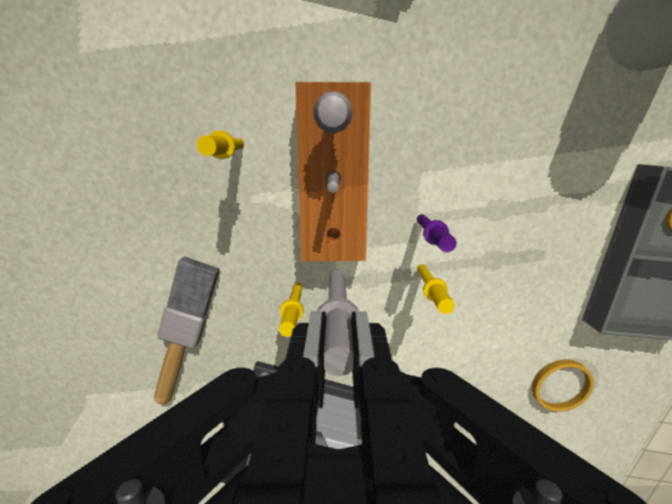

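The wrist picture shows the grey collared pin held between the fingers, foot at (338,272) and collar at (337,310). The rack's near hole at (334,233) is empty, and punch and burnisher are still in place. Next I view the knuckle from the jig's -y side.

Run:
```python
from h import *
go([*jig(76.5,-95),215],-6.7)
```

```text
{'time': 9.0, 'joints': [0.402, 0.311, 0.028, 1.282, 0.0, 1.774], 'joint_velocities': [-0.0, 0.029, -0.067, -0.042, 0.001, -0.001], 'joint_efforts': [-0.003, -80.808, 51.856, 1.66, 0.001, -0.0], 'tool_pos': [503.712, 214.045, 204.884], 'ee_rot': [0.001, 0.634, 0.774, 0.003], 'contact_force': [-0.094, 0.536, -0.733], 'ft_torque': [-0.015, -0.029, -0.016], 'gripper_force': 70.354, 'grip_width': 0.132}
to [ 573.2 -127.   215. ] shift [-348.     1.1  -10.6] turn [ 0.33 -0.14 18.05]
```

>>> step_arm([
  [[-348,1,-11],[0.2,-0.1,18],10],
  [[-348,1,-11],[0.2,-0.1,18],10],
  [[-348,1,-11],[0.2,-0.1,18],10],
  [[-348,1,-11],[0.2,-0.1,18],10],
  [[-348,1,-11],[0.2,-0.1,18],10],
  [[-348,1,-11],[0.2,-0.1,18],10],
  [[-348,1,-11],[0.2,-0.1,18],10],
  [[-348,1,-11],[0.2,-0.1,18],10],
  [[-348,1,-11],[0.2,-0.1,18],10],
  [[-348,1,-11],[0.2,-0.1,18],10],
  [[-348,1,-11],[0.2,-0.1,18],10],
  [[-348,1,-11],[0.2,-0.1,18],10],
])

```text
time: 10.0
tool_pos: [571.6, -126.8, 212.3]
ee_rot: [-0.001, 0.747, 0.665, -0.001]
contact_force: [-0.4, 0.2, -0.8]
grip_width: 0.132
gripper_force: 70.3
```

Run:
```python
from h import *
s=state()
w=viewer.camera('wrist');import pickle;pickle.dump(w,open('w3.pkl','wb'));save(w,'w3.png',None,1.2)
W=cloud(w);z=W[...,2]
def rect(m,n):
    Q=W[m];r=cv2.minAreaRect(Q[:,:2].astype(np.float32));c=np.array(r[0])-JO
    print(n,len(Q),[np.round(x,1) for x in r],'jig',np.round([c@JX,c@JY],1))
J=(W[...,:2]-JO); jx=J@JX; jy=J@JY
print(np.unique(np.round(z[(abs(jx-78)<30)&(abs(jy)<20)]/2)*2,return_counts=True))
m=((z>81)&(z<88)&(jx>45)&(abs(jy)<30)).astype(np.uint8); n,l,st,c=cv2.connectedComponentsWithStats(m); i=1+np.argmax(st[1:,4]); rect(l==i,'upk'); print(st[i])
m=((z>75)&(z<81)&(jx<60)&(abs(jx)<70)&(jy<55)&(jy>-70)); rect(m,'tops'); print(np.percentile(jy[m],[0.5,99.5]),np.percentile(jx[m],[.5,99.5]))
# hole: below the top in the knuckle
h=(z<78)&(abs(jx-76.5)<8)&(abs(jy)<8); print(h.sum())
# held pin axis: points near the tool
t=s['tool_pos']; p=(np.hypot(W[...,0]-t[0],W[...,1]-t[1])<25)
for zz in range(int(t[2])-70,int(t[2]),8):
    k=p&(abs(z-zz)<4)
    if k.sum()>5: print(zz,k.sum(),np.round(W[k].min(0)-t,1),np.round(W[k].max(0)-t,1))
```

```text
{'time': 10.0, 'joints': [-0.218, 0.399, 0.172, 1.347, -0.001, 1.469], 'joint_velocities': [0.019, -0.007, -0.002, 0.001, -0.001, -0.002], 'joint_efforts': [-2.303, -84.974, 49.437, -0.006, -0.091, -0.035], 'tool_pos': [571.602, -126.755, 212.309], 'ee_rot': [-0.001, 0.747, 0.665, -0.001], 'contact_force': [-0.363, 0.172, -0.797], 'ft_torque': [0.028, 0.051, -0.008], 'gripper_force': 70.318, 'grip_width': 0.132}
(array([ -2.,  -0.,   2.,  10.,  12.,  14.,  34.,  36.,  38.,  40.,  42.,
        44.,  46.,  48.,  50.,  52.,  54.,  56.,  58.,  60.,  62.,  64.,
        66.,  68.,  70.,  72.,  74.,  76.,  78.,  80.,  82.,  84.,  86.,
       354.]), array([ 35,  63,   4,  87, 140,   1,   2,   2,   9,   3,   3,   2,   5,
        30,  41,   5,   4,  62,  12,   1,   2,   7,   9,   4,   9,  65,
        28, 161, 169,   7, 539, 986,  15, 928]))
upk 1540 [array([584.7, -32.5]), array([25.7, 44.1]), np.float64(83.3)] jig [76.9  0.2]
[ 257   83   53   33 1540]
tops 12445 [array([512.4, -24. ]), array([ 89.3, 100. ]), np.float64(83.3)] jig [4.1 0.2]
[-44.22326452  44.56212267] [-44.86364941  53.41314363]
148
150 48 [ -4.4  -0.7 -65.4] [  5.1   5.1 -58.4]
158 53 [ -4.2  -0.2 -58.3] [  5.1   5.1 -50.4]
166 64 [ -3.9   0.4 -50.3] [  5.    5.1 -42.5]
174 71 [ -4.5  -1.  -42.3] [  5.4   5.  -34.3]
182 67 [ -3.5   1.8 -34.2] [  5.    5.5 -26.3]
198 76 [ -8.5   3.3 -14. ] [ 11.2  11.2 -10.3]
206 341 [ -7.4   1.7 -10.3] [10.7 11.7 -2.5]
```

View pics/w3.png

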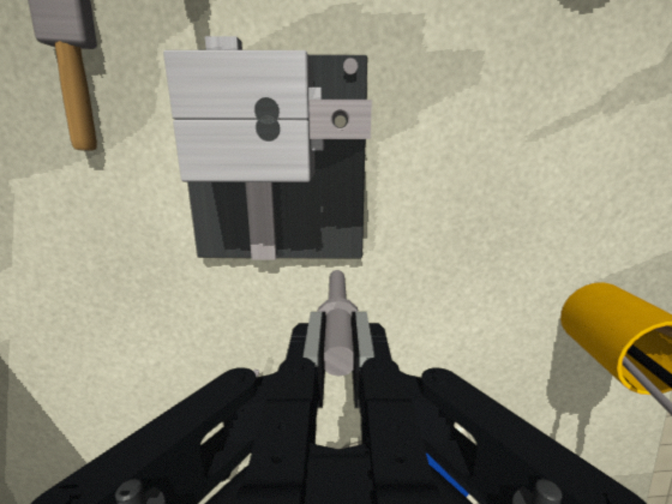

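The picture shows the mould closed, with the seam at row 118, the upper knuckle at (340,119) and its hole at (340,120). The pin is held straight. The knuckle centre is (584.6,-32.6), agreeing within 0.5 mm between the two cameras, and its size is right.

Run:
```python
from h import *
go([584.2,-32.7,160],-6.7)
```

```text
{'time': 10.05, 'joints': [-0.217, 0.399, 0.172, 1.347, -0.001, 1.469], 'joint_velocities': [0.008, -0.005, -0.001, -0.0, 0.001, -0.004], 'joint_efforts': [-1.61, -85.121, 49.247, 0.008, -0.054, 0.0], 'tool_pos': [571.654, -126.412, 212.481], 'ee_rot': [-0.001, 0.747, 0.665, -0.001], 'contact_force': [-0.223, 0.322, -1.45], 'ft_torque': [-0.005, -0.007, -0.009], 'gripper_force': 70.318, 'grip_width': 0.137}
to [584.2 -32.7 160. ] shift [94.6  1.8 52.4] turn [-0.15  0.06  0.11]
```

>>> step_arm([
  [[35,1.8,0],[-0.15,0,0.1],10],
  [[70,1.8,0],[-0.15,0,0.1],10],
  [[90,1.8,0],[-0.15,0,0.1],10],
  [[94.6,1.8,10],[-0.15,0,0.1],10],
  [[94.6,1.8,30],[-0.15,0,0.1],10],
  [[94.6,1.8,45],[-0.15,0,0.1],10],
  [[94.6,1.8,52.4],[-0.15,0,0.1],10],
  [[94.6,1.8,52.4],[-0.15,0,0.1],10],
  [[94.6,1.8,52.4],[-0.15,0,0.1],10],
  [[94.6,1.8,52.4],[-0.15,0,0.1],10],
])

```text
time: 10.88
tool_pos: [584.9, -33.8, 161.0]
ee_rot: [0.001, 0.747, 0.664, 0.0]
contact_force: [0.1, 0.1, -1.2]
grip_width: 0.135
gripper_force: 70.3
```

Run:
```python
from h import *
s=state();go([584.2,-32.7,160],-6.7,s)
w=viewer.camera('wrist');save(w,'w4.png',(200,360,150,290),4)
W=cloud(w);z=W[...,2];t=s['tool_pos']; p=(np.hypot(W[...,0]-t[0],W[...,1]-t[1])<25)
for zz in range(int(t[2])-70,int(t[2])-14,8):
    k=p&(abs(z-zz)<4)
    if k.sum()>5: print(zz,k.sum(),np.round(W[k].min(0)-t,1),np.round(W[k].max(0)-t,1))
```

```text
{'time': 10.883, 'joints': [-0.057, 0.409, 0.058, 1.218, -0.001, 1.632], 'joint_velocities': [-0.002, -0.003, 0.003, -0.001, 0.002, 0.002], 'joint_efforts': [0.261, -84.852, 47.469, -0.055, -0.001, -0.001], 'tool_pos': [584.861, -33.804, 161.035], 'ee_rot': [0.001, 0.747, 0.664, 0.0], 'contact_force': [0.09, 0.056, -1.173], 'ft_torque': [-0.015, -0.027, -0.002], 'gripper_force': 70.326, 'grip_width': 0.135}
to [584.2 -32.7 160. ] shift [ 1.  -0.8  1. ] turn [ 0.09  0.07 -0.04]
99 52 [ -4.   -1.  -65.8] [  5.4   5.1 -58.1]
107 55 [ -3.9  -0.4 -57.6] [  5.4   5.1 -50.1]
115 61 [ -3.7   0.3 -50. ] [  5.3   4.9 -42.1]
123 70 [ -4.2  -0.6 -42. ] [  5.6   5.2 -34.2]
131 69 [ -4.1   0.6 -34. ] [  5.2   5.4 -26.1]
```

View pics/w4.png

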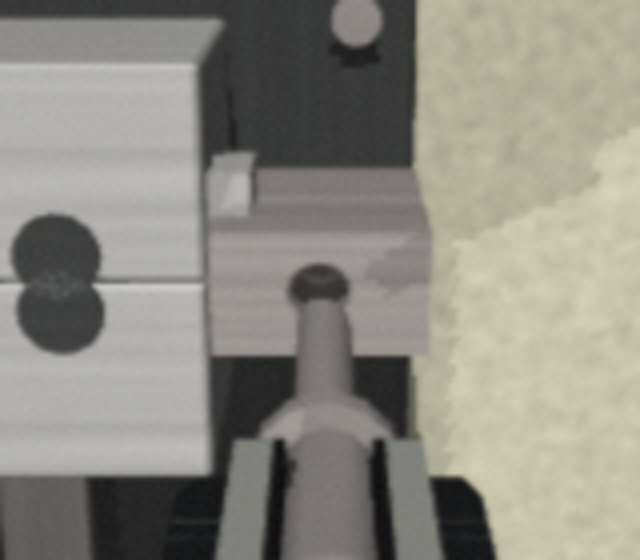

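The crop shows the pin foot at (323,300), right over the hole at (318,285) and about 1 mm to +x of it, which matches the computed correction. I correct and feel downward.

>>> step_arm([
  [[1,-0.9,0],[0,0,0],10],
  [[1,-0.9,2],[0,0,0],10],
  [[1,-0.9,4],[0,0,0],10],
  [[1,-0.9,6],[0,0,0],10],
  [[1,-0.9,7.5],[0,0,0],10],
  [[1,-0.9,9],[0,0,0],10],
  [[1,-0.9,10],[0,0,0],10],
  [[1,-0.9,11],[0,0,0],10],
  [[1,-0.9,12],[0,0,0],10],
  [[1,-0.9,12],[0,0,0],10],
])

```text
time: 11.77
tool_pos: [583.7, -32.7, 147.9]
ee_rot: [0.001, 0.748, 0.664, -0.0]
contact_force: [0.4, 0.2, -2.1]
grip_width: 0.136
gripper_force: 70.3
```

>>> step_arm([
  [[0,0,0.7],[0,0,0],10],
  [[0,0,1.4],[0,0,0],10],
  [[0,0,2.1],[0,0,0],10],
  [[0,0,2.8],[0,0,0],10],
  [[0,0,3.5],[0,0,0],10],
  [[0,0,3.5],[0,0,0],10],
])

```text
time: 12.27
tool_pos: [583.7, -32.7, 144.4]
ee_rot: [0.001, 0.747, 0.664, -0.0]
contact_force: [0.0, 0.0, -0.2]
grip_width: 0.132
gripper_force: 70.3
```

The foot is about 5 mm below the knuckle top with no force, so the pin is in the hole. I go on gently towards the lower mouth, which it meets near TCP z 124.

>>> step_arm([
  [[0,0,2],[0,0,0],10],
  [[0,0,4],[0,0,0],10],
  [[0,0,6],[0,0,0],10],
  [[0,0,8],[0,0,0],10],
  [[0,0,10],[0,0,0],10],
  [[0,0,12],[0,0,0],10],
  [[0,0,14],[0,0,0],10],
  [[0,0,15.5],[0,0,0],10],
  [[0,0,17],[0,0,0],10],
  [[0,0,17],[0,0,0],10],
])

```text
time: 13.1
tool_pos: [583.6, -32.7, 127.3]
ee_rot: [0.001, 0.747, 0.664, -0.0]
contact_force: [0.5, -0.8, -0.4]
grip_width: 0.134
gripper_force: 70.3
```

>>> step_arm([
  [[0,0,0.8],[0,0,0],10],
  [[0,0,1.6],[0,0,0],10],
  [[0,0,2.4],[0,0,0],10],
  [[0,0,3.2],[0,0,0],10],
  [[0,0,4],[0,0,0],10],
  [[0,0,4.8],[0,0,0],10],
  [[0,0,5.6],[0,0,0],10],
  [[0,0,6],[0,0,0],10],
  [[0,0,6],[0,0,0],10],
])

```text
time: 13.85
tool_pos: [583.7, -32.8, 121.5]
ee_rot: [0.001, 0.747, 0.664, -0.0]
contact_force: [0.4, -0.7, -1.5]
grip_width: 0.135
gripper_force: 70.3
```

>>> step_arm([
  [[0,0,1],[0,0,0],10],
  [[0,0,2],[0,0,0],10],
  [[0,0,3],[0,0,0],10],
  [[0,0,4],[0,0,0],10],
  [[0,0,5],[0,0,0],10],
  [[0,0,6],[0,0,0],10],
  [[0,0,7],[0,0,0],10],
  [[0,0,8],[0,0,0],10],
  [[0,0,9],[0,0,0],10],
  [[0,0,10],[0,0,0],10],
  [[0,0,11],[0,0,0],10],
  [[0,0,12],[0,0,0],10],
])

```text
time: 14.85
tool_pos: [583.9, -32.8, 109.8]
ee_rot: [0.001, 0.747, 0.664, -0.0]
contact_force: [-1.8, -0.6, 4.2]
grip_width: 0.132
gripper_force: 71.0
```

Driving the plug at about 5–6 N.

>>> step_arm([
  [[0,0,1],[0,0,0],10],
  [[0,0,2],[0,0,0],10],
  [[0,0,3],[0,0,0],10],
  [[0,0,4],[0,0,0],10],
  [[0,0,5],[0,0,0],10],
  [[0,0,6],[0,0,0],10],
  [[0,0,7],[0,0,0],10],
  [[0,0,8],[0,0,0],10],
  [[0,0,9],[0,0,0],10],
  [[0,0,10],[0,0,0],10],
  [[0,0,10.5],[0,0,0],10],
  [[0,0,10.5],[0,0,0],10],
])

```text
time: 15.85
tool_pos: [583.9, -32.8, 99.2]
ee_rot: [0.001, 0.748, 0.664, -0.0]
contact_force: [-1.1, -0.1, 3.7]
grip_width: 0.136
gripper_force: 70.9
```

>>> step_arm([
  [[0,0,0.5],[0,0,0],10],
  [[0,0,1],[0,0,0],10],
  [[0,0,1.5],[0,0,0],10],
  [[0,0,2],[0,0,0],10],
  [[0,0,2],[0,0,0],10],
])

```text
time: 16.27
tool_pos: [583.8, -32.8, 97.0]
ee_rot: [0.001, 0.747, 0.664, -0.0]
contact_force: [-0.5, 0.4, 5.0]
grip_width: 0.136
gripper_force: 70.9
```

>>> step_arm([
  [[0,0,0.4],[0,0,0],10],
  [[0,0,0.8],[0,0,0],10],
  [[0,0,1.2],[0,0,0],10],
  [[0,0,1.2],[0,0,0],10],
])

```text
time: 16.6
tool_pos: [583.9, -32.8, 96.2]
ee_rot: [0.001, 0.748, 0.664, -0.0]
contact_force: [-3.0, -0.8, 9.9]
grip_width: 0.134
gripper_force: 71.6
```

>>> step_arm([
  [[0,0,0.2],[0,0,0],10],
  [[0,0,0.4],[0,0,0],10],
  [[0,0,0.4],[0,0,0],10],
])

```text
time: 16.85
tool_pos: [583.9, -32.8, 96.2]
ee_rot: [0.001, 0.748, 0.664, -0.0]
contact_force: [-4.3, 0.1, 15.5]
grip_width: 0.134
gripper_force: 72.1
```

Rigid stop at TCP z 96.2, as expected for the collar on the knuckle: 15 N with no further motion. Release and withdraw.

>>> step_arm([
  [[0,0,0],[0,0,0],40],
  [[0,0,0],[0,0,0],40],
  [[0,0,0],[0,0,0],40],
  [[0,0,0],[0,0,0],40],
  [[0,0,-15],[0,0,0],40],
  [[0,0,-40],[0,0,0],40],
  [[0,0,-70],[0,0,0],40],
  [[-40,0,-85],[0,0,0],40],
  [[-80,0,-85],[0,0,0],40],
  [[-95,0,-85],[0,0,0],40],
  [[-95,0,-85],[0,0,0],40],
  [[-95,0,-85],[0,0,0],40],
])

```text
time: 17.85
tool_pos: [572.4, -127.8, 180.4]
ee_rot: [0.0, 0.748, 0.664, -0.0]
contact_force: [-0.8, 0.4, 0.6]
grip_width: 0.465
gripper_force: 0.0
```

Run:
```python
from h import *
s=state()
w=viewer.camera('wrist');W=cloud(w);z=W[...,2]
J=(W[...,:2]-JO); jx=J@JX; jy=J@JY; r=np.hypot(jx-76.7,jy)
for n,m in [('grip top',(r<7)&(z>110)&(z<130)),('collar',(r>7.5)&(r<10.5)&(z>80)&(z<100)),('knuckle',(r>13)&(abs(jx-76.7)<20)&(abs(jy)<10)&(z>80)&(z<95)),
 ('half tops',(abs(jx-3.5)<49)&(abs(jy)<50)&(z>75)&(z<81))]:
    print(n,m.sum(),np.round(np.percentile(z[m],[10,50,90]),1),np.round(W[m].mean(0),1), np.round(np.percentile(jy[m],[.5,99.5]),1))
d=viewer.camera('side');save(d,'s5.png',(160,480,140,400),2.3)
```

```text
{'time': 17.85, 'joints': [-0.219, 0.405, 0.101, 1.266, -0.001, 1.471], 'joint_velocities': [0.034, -0.0, -0.005, 0.0, 0.005, 0.009], 'joint_efforts': [-3.125, -85.815, 48.878, -0.01, -0.207, -0.273], 'tool_pos': [572.352, -127.801, 180.389], 'ee_rot': [0.0, 0.748, 0.664, -0.0], 'contact_force': [-0.823, 0.424, 0.608], 'ft_torque': [0.021, 0.001, 0.001], 'gripper_force': 0.0, 'grip_width': 0.465}
grip top 370 [118.5 119.5 120.3] [584.2 -32.9 119.4] [-6.5  5.9]
collar 255 [86.4 87.5 88.3] [585.  -34.   87.4] [-9.8 10.1]
knuckle 655 [82.4 83.2 84.2] [584.6 -32.5  83.3] [-9.8  9.9]
half tops 15800 [76.3 77.3 78.2] [512.4 -21.4  77.3] [-44.3  44.3]
```

View pics/s5.png

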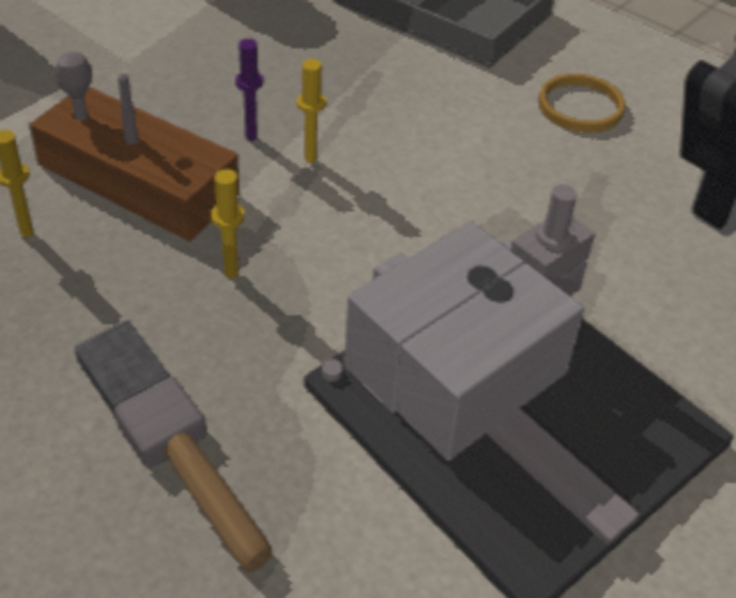

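The side picture shows the pin standing in the knuckle with its collar on top at (558,240), the mould halves shut, and the punch and burnisher still in the rack. The collar top is 4.1 mm and the grip top 36.1 mm above the knuckle, against 4 and 36 expected, so the pin is seated.

```bash
python3 -c "
from cell import robot
print(robot.close_job())"
```

```text
the job is handed in; nothing more can be done
None
```

I closed the mould against its stop and pushed the hinge pin through both knuckles until its collar sat on the upper one. Readings after each move stayed at about 16 N or less. I let go of the pin, left the other tools in the rack, and handed the job in at about 18 s of the 72 s allowed.

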